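# Sort two stemmed sunglass lenses into the tray rows of their size

### The arm

A 6-joint arm with a two-finger parallel gripper is mounted at the origin on the work surface. World frame = base frame: x ahead of the robot, y to its left, z up, the work surface at z = 0. Lengths are in m, angles in rad, forces in N, time in s.
With the tool pointing down it reaches from about 0.4 to 0.825 m from the base axis. Payload 7 kg.
Tool frame: the origin (TCP) lies at the very end of the fingers, on their centre line; the grasp point (between the pads) lies 19 mm behind it; x points along the fingers, y is the direction in which the jaws open and shut, and the axes are right-handed (so a half turn about x gives the same grasp; the last joint's range is limited). The gripper opens to 88 mm and grips with 3 to 60 N. Pads are 19 mm wide; open, the fingers measure 130 mm over their backs; the gripper's body (78 mm by 193 mm) begins 47 mm behind the grasp point.
Start: joints at [1.411, 0.359, 0.012, 0, -1.224, -0.288], TCP at [0.292, 0.608, 0.227] pointing down, gripper open.
Joint ranges: [-3.07, 3.07], [-1.43, 2.12], [-1.02, 1.25], [-3.03, 1.67], [-3.05, -0], [-3.03, 3.03]. Speed limits (rad/s): [2.39, 2.39, 3.01, 3.14, 3.14, 3.14].

### API

Orientations are given as [roll, pitch, yaw] about the fixed x, y, z axes, in that order (R = Rz(yaw) Ry(pitch) Rx(roll)).
In Python, from station import arm, cams gives the robot as it stands. The module is installed in compiled form; this text tells all that it offers.
- The arm moves only by the tool carry_out, never from a script. Its argument "deltas" is a list of rows, each a list of 6 numbers: the shift along the tool's x, y, z in units of 0.04 m (1.0 is 0.04 m), then the turn, a rotation vector about the tool's x, y, z in units of 4 degrees (1.0 is 4 degrees). In form: [[tx, ty, tz, ax, ay, az], ...]. A call has 1 to 5 rows; each row shifts and turns the pose as measured when the row begins, along the tool's axes as they then stand; what a row does not reach is not made up. A row lasts 1/10 s, in which the tool goes at most 50 mm and 8.59 degrees, less where a joint would pass 70% of its speed; a pose out of reach is approached as far as the arm can. A call with a number of a shift or a turn outside -1 to 1 is refused whole. A call with a gripper value outside its range is refused whole. "hand" is the closure, from 0 (fully open) to 1 (shut), set as the call begins (left out, the last holds). The fingers move at their own pace and stop on an object; "newtons" is the grip in N (left out, the last holds). Time passes only in rows, so rows that do not move let the fingers close. It gives the time, the measured TCP pose, the force and the opening at its end, in the units of the state.
- arm.get_state(): the state, without advancing time (a new reading comes with each control period).
- cams.grab_frame(name): name is "side" or "top"; returns a dict with "pixels" (384x512x3 uint8, red, green, blue), "fx", "fy", "cx", "cy" (pixels), "k1" (the pictures are not rectified: a ray, as slopes to the right and down, at radius r is drawn at 1 + k1 r^2 times it, then the intrinsics apply), "T" (4x4, takes a point from camera to world coordinates). Camera axes: x right, y up, looking along -z (the intrinsics and any distortion apply to the point x, -y, -z); pixel columns grow to the right and rows downward; lengths in m; the calibration is good to about 2 mm. A picture is of the moment at which its call begins. There is no depth.
- arm.job_done(): hands the job in, once; it reports no verdict.
The state is a dict: "t": time; "q": joint angles; "qd": joint speeds; "joint_efforts": joint torques, N m; "eef_pos": TCP position; "ee_rot": TCP orientation; "force": force on the tool from outside, world axes, zero at the start; "moment": the same for the moment, N m; "width": finger opening in m.
Only numpy, scipy, OpenCV 4.12 (cv2) and the standard library are available. Lean on these libraries where they do the work, as an engineer would, in place of code of your own. Each camera call takes 0.05 s, during which the arm holds its last target.

### The job

Two sunglass lenses on upright metal stems have been left on the bench, a small one and a large one, in front of two trays that each hold a row of lenses of one size. Pick each up by its stem and set it down flat, stem up, in the empty pocket of the row of its own size; set them down rather than dropping them, and let go.

Things in the scene. Friction and masses are not known exactly. Their poses are not given: they have to be found in the camera images.
- lens_small: The small lens: a round dark-brown sunglass lens, 42 mm in diameter, lying flat on the bench with its domed side up (5 mm thick at the rim, 10 mm in the middle), with a plain aluminium holding stem, a cylinder 20 mm in diameter and 40 mm tall, standing upright on its middle, so that the whole is 50 mm tall; rigid, 28 to 56 g. Origin: centre of the underside; z up along the stem. Round, so its yaw does not matter. Take it by the stem.
- lens_large: The large lens: a round dark-brown sunglass lens, 66 mm in diameter, lying flat on the bench with its domed side up (5 mm thick at the rim, 10 mm in the middle), with a plain aluminium holding stem, a cylinder 20 mm in diameter and 40 mm tall, standing upright on its middle, so that the whole is 50 mm tall; rigid, 42 to 84 g. Origin: centre of the underside; z up along the stem. Round, so its yaw does not matter. Take it by the stem.
- pocket_small (a point): Centre of the inner floor of the one empty pocket in the small-lens tray. The tray is a fixed cream plastic strip with a row of three square pockets, each 62 x 62 mm inside, walls 4 mm thick whose tops stand 9 mm above the pocket floor, floor 3 mm above the bench; the other two pockets already hold stemmed lenses of 42 mm like the small lens, and any of the three may be the empty one. Axes: x across the row, y along the row (pockets 66 mm apart), z up.
- pocket_large (a point): Centre of the inner floor of the one empty pocket in the large-lens tray. The tray is a fixed cream plastic strip with a row of three square pockets, each 86 x 86 mm inside, walls 4 mm thick whose tops stand 9 mm above the pocket floor, floor 3 mm above the bench; the other two pockets already hold stemmed lenses of 66 mm like the large lens, and any of the three may be the empty one. Axes: x across the row, y along the row (pockets 90 mm apart), z up.
Not all that is in view belongs to the job. What is shaped like the lens_large but orange or red is not meant.

How it is judged:
At the end, for the whole second after the job is handed in: The small lens lies in the empty pocket of the small row and the large lens in the empty pocket of the large row: each centre within 15 mm of the pocket's centre, its underside within 5 mm of the pocket floor, its stem within 7 degrees of upright, and at rest (horizontal distance between lens_small and pocket_small below 0.015 m and z of lens_small in the frame of pocket_small between -0.004 and 0.005 m and angle between each of lens_small, lens_large's own z axis and vertical below 0.12 rad and linear speed of each of lens_small, lens_large below 0.02 m/s and horizontal distance between lens_large and pocket_large below 0.015 m and z of lens_large in the frame of pocket_large between -0.004 and 0.005 m); the robot touches nothing.
It fails at once if The small lens is dropped or thrown: moving faster than 0.75 m/s (a fall of about 29 mm) while no finger touches it (contact force between the fingers and lens_small below 0.02 N and linear speed of lens_small above 0.75 m/s).
It fails at once if The large lens is dropped or thrown: moving faster than 0.75 m/s (a fall of about 29 mm) while no finger touches it (contact force between the fingers and lens_large below 0.02 N and linear speed of lens_large above 0.75 m/s).
It also fails if it takes over 46 s, if anything falls off the work surface, if the arm or the gripper's body presses on something with over 40 N, if the wrist force passes 120 N, or if a joint passes its speed limit or range.

## Working session

There is one attempt and no reset: what is moved stays moved. The work goes in short steps, Python scripts to look and compute and a tool call to move; the robot and the scene stay as the last step left them, time stands still between calls to the robot, and variables do not carry over. Pictures are saved under pics/ and viewed, and the job is handed in when it is done.

Besides the shell and the picture viewer there is one more tool, called after ">>>" by a JSON object that holds its "name" and its "arguments". carry_out: Moves the arm, as the interface text tells. Shifts and turns lie within -1 to 1; 1 stands for 0.04 m of shift or 4 degrees of turn. Its arguments: {"type":"object","properties":{"deltas":{"type":"array","items":{"type":"array","items":{"type":"number","minimum":-1,"maximum":1}}},"hand":{"type":"number"},"newtons":{"type":"number"}},"required":["deltas"]}

```bash
mkdir -p pics; cat > h.py <<'E'
import numpy as np, cv2, pickle
from station import arm, cams
def grab(n,fn=None):
    f=cams.grab_frame(n)
    if fn:
        cv2.imwrite('pics/'+fn,cv2.cvtColor(f['pixels'],cv2.COLOR_RGB2BGR)); pickle.dump({k:np.array(v) for k,v in f.items() if k!='name'},open('pics/'+fn+'.pkl','wb'))
    return f
def load(fn): return pickle.load(open('pics/'+fn+'.pkl','rb'))
def px2w(f,u,v,z):
    x=(u-f['cx'])/f['fx'];y=(v-f['cy'])/f['fy'];rd=np.hypot(x,y);r=rd
    for _ in range(30): r=rd/(1+f['k1']*r*r)
    s=r/rd if rd>0 else 1
    T=np.array(f['T']);d=T[:3,:3]@np.array([x*s,-y*s,-1]);o=T[:3,3]
    return o+d*(z-o[2])/d[2]
def w2px(f,p):
    T=np.array(f['T']);c=T[:3,:3].T@(np.array(p)-T[:3,3]);x=c[0]/-c[2];y=-c[1]/-c[2];g=1+f['k1']*(x*x+y*y)
    return f['fx']*x*g+f['cx'],f['fy']*y*g+f['cy']
E
python3 - <<'E'
from h import *
for n in('top','side'):
    f=grab(n,n+'0.png');print(n,f['fx'],f['cx'],f['cy'],f['k1'],np.round(f['T'],3))
print(arm.get_state())
E
```

```text
top 369.72553993914244 251.74828721085646 196.65702619766884 0.005192246948904742 [[-0.012  0.982 -0.189  0.327]
 [-1.    -0.011  0.002  0.005]
 [-0.     0.189  0.982  0.808]
 [ 0.     0.     0.     1.   ]]
side 490.3051106619499 253.0610676469905 195.40035539961934 -0.050837089409932784 [[ 0.779  0.404 -0.48  -0.009]
 [-0.627  0.495 -0.601 -0.642]
 [-0.005  0.769  0.639  0.709]
 [ 0.     0.     0.     1.   ]]
{'t': 0.1, 'q': array([ 1.41110511e+00,  3.59317979e-01,  1.11527725e-02, -3.24830787e-04,
       -1.22408840e+00, -2.88092151e-01]), 'qd': array([ 0.00133414, -0.00152716,  0.00102496,  0.00037025, -0.0007457 ,
       -0.00124947]), 'joint_efforts': array([-1.36272938e-03, -5.84163630e+01,  2.93754226e+01,  7.01557472e+00,
        1.02130932e-02, -5.08671292e-05]), 'eef_pos': array([0.29208844, 0.60804665, 0.22571268]), 'ee_rot': array([ 1.65235098,  1.56930738, -1.93713564]), 'force': array([ 1.09079188, -0.00809677,  0.24731434]), 'moment': array([-0.00960811,  0.01347805, -0.02277498]), 'width': 0.08765639489842578}
```

View pics/top0.png

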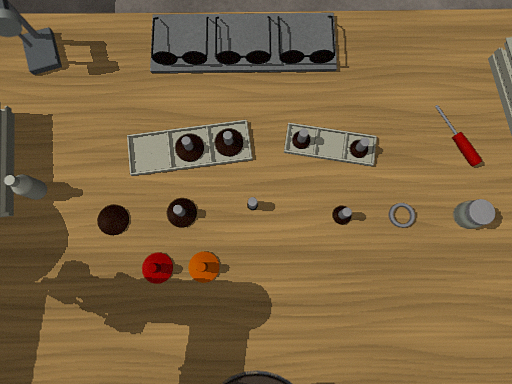

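View pics/side0.png

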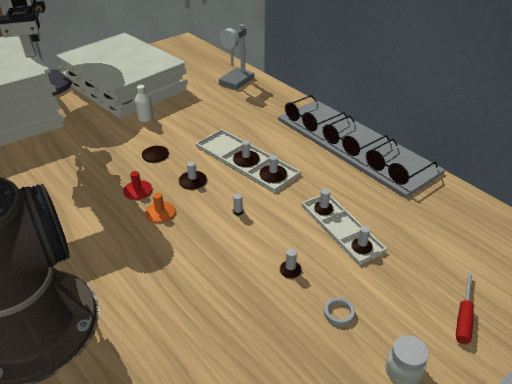

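Top view: the large lens is at about (182,212) and the small one at (342,215). The empty pockets are the large tray's leftmost (152,154) and the small tray's middle (332,143). Next I zoom in for precise points.

```bash
python3 - <<'E'
from h import *
def crop(fn,boxes,out):
    im=cv2.imread('pics/'+fn);t=[]
    for (u,v,w,h) in boxes: t.append(cv2.resize(im[v:v+h,u:u+w],(400,280),interpolation=cv2.INTER_CUBIC))
    cv2.imwrite('pics/'+out,np.vstack([np.hstack(t[:2]),np.hstack(t[2:])]))
crop('top0.png',[(120,110,140,98),(280,110,100,70),(157,190,50,35),(320,200,50,35)],'ct.png')
crop('side0.png',[(185,120,120,84),(295,185,100,70),(165,155,50,35),(270,245,50,35)],'cs.png')
# trays: cream mask in top
im=load('top0.png');p=im['pixels'];hsv=cv2.cvtColor(p,cv2.COLOR_RGB2HSV)
for fn in('top0.png','side0.png'):
    f=load(fn);hsv=cv2.cvtColor(f['pixels'],cv2.COLOR_RGB2HSV)
    dark=((hsv[...,2]<70)).astype(np.uint8)
    cream=((hsv[...,1]<60)&(hsv[...,2]>110)).astype(np.uint8)
    for nm,m in(('dark',dark),('cream',cream)):
        n,l,s,c=cv2.connectedComponentsWithStats(m)
        for i in range(1,n):
            if 60<s[i,4]<6000: print(fn,nm,s[i],c[i].round(1))
E
```

```text
top0.png dark [   0    0  116   75 1827] [50.7 18.5]
top0.png dark [ 151   16  186   51 2809] [242.1  51.8]
top0.png dark [17 32 15 16 65] [24.6 39.6]
top0.png dark [151  69 186   4 468] [247.   70.8]
top0.png dark [  6 107  14  76 529] [ 10.2 144.4]
top0.png dark [  0 110   2  60  63] [  0.  138.4]
top0.png dark [215 129  29  28 554] [229.  142.9]
top0.png dark [292 132  19  17 189] [300.7 141.3]
top0.png dark [175 134  29  28 563] [189.9 148.1]
top0.png dark [350 140  19  18 189] [357.8 149.8]
top0.png dark [ 26 175  21  18 148] [ 38.  183.8]
top0.png dark [  5 185   9  31 212] [  9.3 200.8]
top0.png dark [167 198  30  30 613] [182.2 212.7]
top0.png dark [ 98 205  31  31 758] [113.  219.5]
top0.png dark [333 206  19  19 187] [340.4 215.8]
top0.png dark [222 371  70  13 558] [255.  378.8]
top0.png cream [115   0  17  11  79] [121.9   4.4]
top0.png cream [345   0 102  10 646] [402.2   4.1]
top0.png cream [506  37   6  19  65] [509.4  43.8]
top0.png cream [499  48  13  36 138] [506.7  62.8]
top0.png cream [492  55  20  62 154] [502.5  85.2]
top0.png cream [435 105  22  30  75] [445.7 
[... 1542 characters left out ...]
.  154.6]
side0.png cream [313 114  32  25 153] [325.5 125.8]
side0.png cream [333 118  49  29 608] [357.  131.5]
side0.png cream [ 196  129  105   63 1624] [242.2 156.4]
side0.png cream [354 137  34  28 210] [368.4 150.1]
side0.png cream [376 141  56  35 769] [403.6 157.4]
side0.png cream [401 164  43  27 404] [421.9 177.3]
side0.png cream [378 166  15  15  67] [385.  172.3]
side0.png cream [ 302  195   85   69 1665] [343.9 228.4]
side0.png cream [286 249  11   7  66] [291.1 252. ]
side0.png cream [466 272   6  28  93] [468.3 285.2]
side0.png cream [324 297  31  26 278] [339.1 309.6]
side0.png cream [ 385  335   44   44 1157] [407.5 354.8]
side0.png cream [499 370  13  14  95] [507.2 378.6]
```

View pics/ct.png

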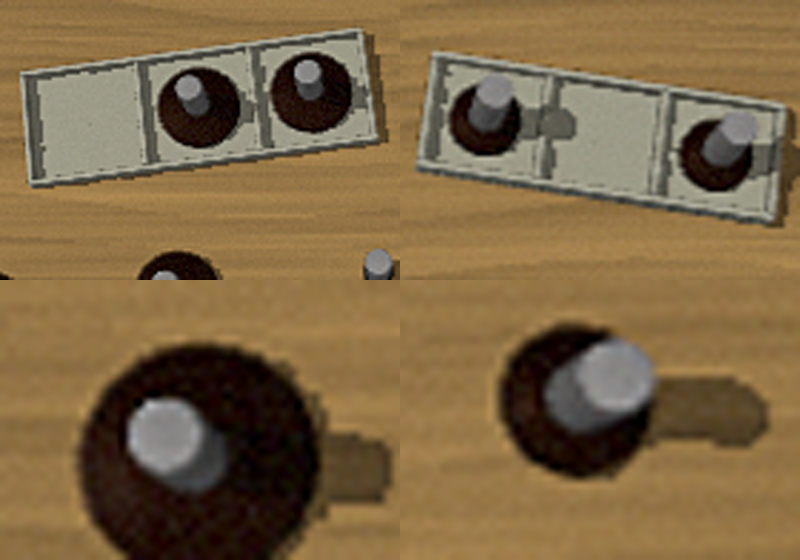

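View pics/cs.png

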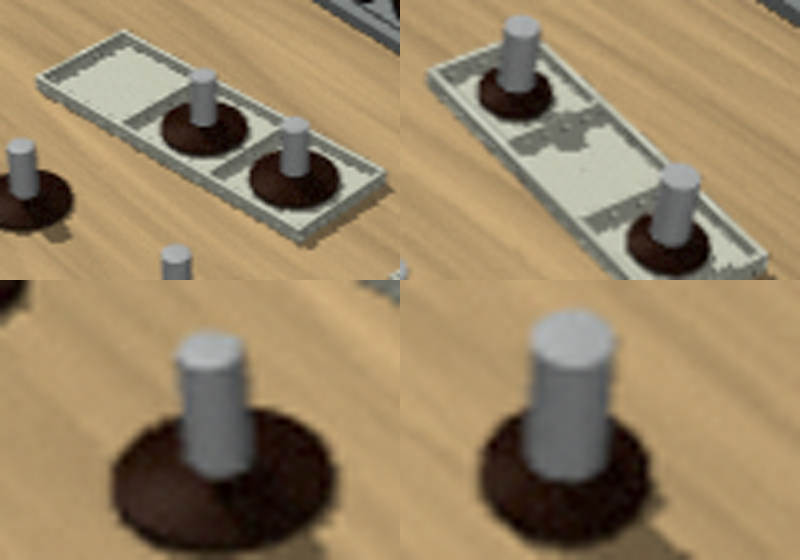

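```bash
python3 - <<'E'
from h import *
ft=load('top0.png');fs=load('side0.png')
print('L stem top',px2w(ft,177,208.9,.05),'disc',px2w(ft,181.5,212.5,.004))
print('S stem top',px2w(ft,346.6,211.4,.05),'disc',px2w(ft,342,215,.004))
# side stems tops: crop scale 8
print('side L',px2w(fs,165+211/8-.5,155+(350-280)/8-.5,.05),'disc',px2w(fs,192.5,180,.004))
print('side S',px2w(fs,270+(573-400)/8-.5,245+(340-280)/8-.5,.05),'disc',px2w(fs,290,270,.004))
for nm,f,box in(('L',ft,(127,120,125,55)),('S',ft,(284,123,93,42)),('Ls',fs,(196,129,105,63)),('Ss',fs,(302,195,85,69))):
    hsv=cv2.cvtColor(f['pixels'],cv2.COLOR_RGB2HSV)
    m=((hsv[...,1]<60)&(hsv[...,2]>110)).astype(np.uint8)
    n,l,s,c=cv2.connectedComponentsWithStats(m)
    i=[i for i in range(n) if tuple(s[i,:4])==box][0]
    v,u=np.nonzero(l==i)
    P=np.array([px2w(f,a,b,.012)[:2] for a,b in zip(u,v)])
    (cx,cy),wh,a=cv2.minAreaRect((P*1000).astype(np.float32))
    print(nm,cx,cy,wh,a)
    print(cv2.boxPoints(((cx,cy),wh,a)))
# hand-read corners
def tray(f,pts,z=.012):
    Q=np.array([px2w(f,*p,z)[:2] for p in pts]);print('corners',(Q*1000).round(1),'c',Q.mean(0)*1000,[np.linalg.norm(Q[i]-Q[i-1]).round(4) for i in range(4)])
k=140/400
tray(ft,[(120+x*k-.5,110+y*k-.5) for x,y in[(22,73),(361,30),(379,143),(32,186)]])
k=.25
tray(ft,[(280+x*k-.5,110+y*k-.5) for x,y in[(31,53),(386,104),(379,224),(17,170)]])
E
```

```text
L stem top [0.44871932 0.15846933 0.05      ] disc [0.44799871 0.1577115  0.004     ]
S stem top [ 0.43940314 -0.1928558   0.05      ] disc [ 0.43837868 -0.19429314  0.004     ]
side L [0.44922116 0.157981   0.05      ] disc [0.44728198 0.15521532 0.004     ]
side S [ 0.43905039 -0.19397102  0.05      ] disc [ 0.43684457 -0.19633491  0.004     ]
L 597.2784423828125 143.81845092773438 (93.03623962402344, 272.668212890625) 7.231344223022461
[[533.9691    273.21268  ]
 [568.2915      2.7132277]
 [660.58777    14.424225 ]
 [626.2654    284.92368  ]]
S 601.0194702148438 -175.034912109375 (202.17967224121094, 69.46060943603516) 80.31494903564453
[[ 549.7776  -268.8412 ]
 [ 618.24817 -280.5267 ]
 [ 652.26135  -81.22864]
 [ 583.7908   -69.54312]]
Ls 595.8651123046875 140.27835083007812 (110.62357330322266, 280.9280700683594) 7.078235149383545
[[523.66626   272.8561   ]
 [558.28345    -5.9309564]
 [668.06396     7.700592 ]
 [633.4468    286.48767  ]]
Ss 600.1026611328125 -177.91395568847656 (207.40142822265625, 83.81652069091797) 80.41842651367188
[[ 541.5179   -273.19232 ]
 [ 624.1651   -287.14368 ]
 [ 658.68744   -82.63559 ]
 [ 576.0402    -68.684235]]
corners [[625.3 283.3]
 [658.4  14.5]
 [564.5   1.2]
 [533.  270.8]] c [595.31770198 142.44431331] [np.float64(0.0932), np.float64(0.2708), np.float64(0.0948), np.float64(0.2714)]
corners [[ 650.7  -79.8]
 [ 617.7 -279.6]
 [ 547.6 -270.5]
 [ 581.3  -69.9]] c [ 599.30704444 -174.9445676 ] [np.float64(0.0701), np.float64(0.2025), np.float64(0.0707), np.float64(0.2034)]
```

```bash
cat >> h.py <<'E'
from scipy.spatial.transform import Rotation as Ro
def togo(p,yaw=None):
    s=arm.get_state();R=Ro.from_euler('xyz',s['ee_rot']).as_matrix()
    print('t',s['t'],'pos',s['eef_pos'].round(4),'w',s['width'].round(4),'F',s['force'].round(2)); print('R',R.round(3).tolist())
    d=R.T@(np.array(p)-s['eef_pos']);print('shift units',(d/.04).round(2))
    y=R[:2,1]; cur=np.degrees(np.arctan2(y[1],y[0]));print('jaw deg',cur.round(2))
    if yaw is not None:
        best=None
        for k in(0,180,-180,360):
            e=yaw+k-cur
            e=(e+180)%360-180 if k==0 else e
            if best is None or abs(e)<abs(best):best=e
        c,sn=np.cos(np.radians(cur+best)),np.sin(np.radians(cur+best))
        x=np.array([0,0,-1.]);y=np.array([c,sn,0]);z=np.cross(x,y)
        rv=Ro.from_matrix(R.T@np.array([x,y,z]).T).as_rotvec()
        print('turn units',(np.degrees(rv)/4).round(2),'joints',s['q'].round(2))
E
python3 -c "
from h import *
togo([.4487,.158,.15],0)"
```

```text
Traceback (most recent call last):
  File "h.py", line 21, in togo
    print('t',s['t'],'pos',s['eef_pos'].round(4),'w',s['width'].round(4),'F',s['force'].round(2)); print('R',R.round(3).tolist())
                                                     ^^^^^^^^^^^^^^^^
AttributeError: 'float' object has no attribute 'round'
```

```bash
sed -i "s/s\['width'\].round(4)/round(s['width'],4)/" h.py
python3 -c "
from h import *
togo([.4487,.158,.15],0)"
```

```text
t 0.1 pos [0.2921 0.608  0.2257] w 0.0877 F [ 1.09 -0.01  0.25]
R [[-0.001, -0.433, -0.901], [-0.001, -0.901, 0.433], [-1.0, 0.001, -0.0]]
shift units [ 1.91  8.44 -8.4 ]
jaw deg -115.66
turn units [ 1.608e+01 -1.000e-02 -2.000e-02] joints [ 1.41  0.36  0.01 -0.   -1.22 -0.29]
```

>>> {"name": "carry_out", "arguments": {"deltas": [[0.1,0.7,-0.7,1,0,0],[0.1,0.65,-0.74,1,0,0],[0.1,0.6,-0.79,1,0,0],[0.1,0.54,-0.83,1,0,0],[0.1,0.48,-0.86,1,0,0]], "hand": 0, "newtons": 20}}

```text
t: 0.6
eef_pos: [0.356, 0.4181, 0.2016]
ee_rot: [2.03, 1.565, -1.916]
force: [0.4, -0.6, 1.0]
width: 0.0877
```

```bash
python3 -c "
from h import *
togo([.4487,.158,.15],0)"
```

```text
t 0.6 pos [0.356  0.4181 0.2016] w 0.0877 F [ 0.37 -0.56  0.97]
R [[-0.002, -0.72, -0.694], [-0.006, -0.694, 0.72], [-1.0, 0.005, -0.003]]
shift units [ 1.32  2.84 -6.29]
jaw deg -136.07
turn units [10.98 -0.07 -0.06] joints [ 1.22  0.17 -0.3   0.   -1.1  -0.46]
```

>>> {"name": "carry_out", "arguments": {"deltas": [[0.1,0.4,-0.9,1,0,0],[0.1,0.34,-0.93,1,0,0],[0.1,0.28,-0.95,1,0,0],[0.1,0.22,-0.96,1,0,0],[0.1,0.16,-0.98,1,0,0]]}}

```text
t: 1.1
eef_pos: [0.421, 0.2223, 0.181]
ee_rot: [2.311, 1.563, -1.998]
force: [1.2, 0.0, -0.6]
width: 0.0878
```

```bash
python3 -c "
from h import *
togo([.4487,.158,.1],0)"
```

```text
t 1.1 pos [0.421  0.2223 0.181 ] w 0.0878 F [ 1.22  0.03 -0.63]
R [[-0.003, -0.919, -0.393], [-0.007, -0.393, 0.919], [-1.0, 0.005, -0.005]]
shift units [ 2.03 -0.02 -1.74]
jaw deg -156.85
turn units [ 5.79 -0.09 -0.06] joints [ 0.9   0.07 -0.48  0.   -1.03 -0.5 ]
```

>>> {"name": "carry_out", "arguments": {"deltas": [[0.3,-0.05,-0.5,1,0,0],[0.3,-0.1,-0.5,1,0,0],[0.3,-0.1,-0.4,1,0,0],[0.3,-0.1,-0.25,1,0,0],[0.3,0,0,1,0,0]]}}

```text
t: 1.6
eef_pos: [0.4556, 0.1554, 0.12]
ee_rot: [2.695, 1.565, -1.982]
force: [0.2, -0.2, -1.1]
width: 0.0874
```

```bash
python3 -c "
from h import *
togo([.4487,.158,.08],0)"
```

```text
t 1.6 pos [0.4556 0.1554 0.12  ] w 0.0874 F [ 0.23 -0.22 -1.12]
R [[-0.002, -0.999, -0.035], [-0.005, -0.035, 0.999], [-1.0, 0.003, -0.005]]
shift units [1.   0.17 0.08]
jaw deg -178.02
turn units [ 0.5  -0.08 -0.04] joints [ 0.74  0.14 -0.55  0.   -0.88 -0.71]
```

>>> {"name": "carry_out", "arguments": {"deltas": [[0.3,0.1,0.05,0.5,-0.08,-0.04],[0.3,0.07,0.04,0,0,0],[0.4,0,0,0,0,0],[0,0,0,0,0,0]]}}

```text
t: 2.0
eef_pos: [0.4471, 0.1566, 0.0764]
ee_rot: [2.16, 1.567, -2.56]
force: [0.1, 0.6, -0.2]
width: 0.0877
```

```bash
python3 -c "
from h import *
togo([.4488,.158,.021],0)
grab('side','s1.png');f=grab('top','t1.png')
im=cv2.imread('pics/s1.png');im2=cv2.imread('pics/t1.png')
cv2.imwrite('pics/c1.png',np.hstack([cv2.resize(im[110:230,120:270],None,fx=2.6,fy=2.6),cv2.resize(im2[150:270,105:255],None,fx=2.6,fy=2.6)]))"
```

```text
t 2.0 pos [0.4471 0.1566 0.0764] w 0.0877 F [ 0.11  0.55 -0.2 ]
R [[-0.003, -1.0, 0.008], [-0.002, 0.008, 1.0], [-1.0, 0.003, -0.002]]
shift units [ 1.38 -0.05  0.04]
jaw deg 179.56
turn units [-0.11 -0.03 -0.05] joints [ 0.75  0.19 -0.62 -0.   -0.77 -0.76]
```

View pics/c1.png

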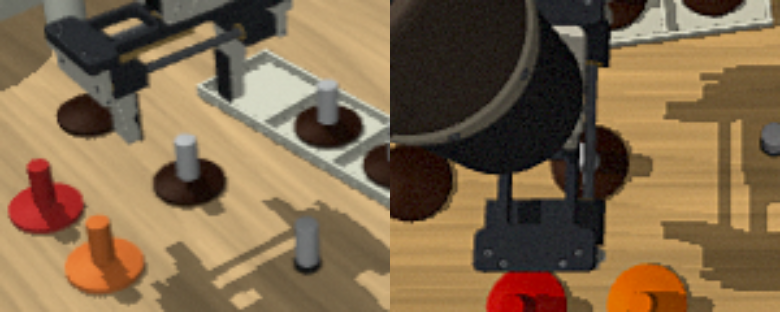

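The side view shows the open fingers straddling the large lens stem (crop 186,142). I'll descend and grip.

>>> {"name": "carry_out", "arguments": {"deltas": [[0.5,-0.03,0.02,-0.1,0,0],[0.5,-0.02,0.02,0,0,0],[0.3,0,0,0,0,0],[0,0,0,0,0,0]]}}

```text
t: 2.5
eef_pos: [0.4536, 0.1616, 0.0291]
ee_rot: [-0.945, 1.564, 0.627]
force: [-0.6, -0.6, -0.6]
width: 0.0878
```

```bash
python3 -c "
from h import *
togo([.4488,.158,.021],0)"
```

```text
t 2.5 pos [0.4536 0.1616 0.0291] w 0.0878 F [-0.58 -0.64 -0.6 ]
R [[0.006, -1.0, -0.002], [0.004, -0.002, 1.0], [-1.0, -0.006, 0.004]]
shift units [ 0.2   0.12 -0.09]
jaw deg -179.9
turn units [0.03 0.06 0.08] joints [ 0.75  0.27 -0.66  0.   -0.63 -0.75]
```

>>> {"name": "carry_out", "arguments": {"deltas": [[0.2,0.12,-0.09,0,0.06,0.08],[0,0,0,0,0,0]]}}

```text
t: 2.7
eef_pos: [0.4494, 0.1585, 0.0221]
ee_rot: [-1.017, 1.569, 0.556]
force: [0.1, 0.2, -0.4]
width: 0.0872
```

```bash
python3 -c "
from h import *
togo([.4488,.158,.021],0)"
```

```text
t 2.7 pos [0.4494 0.1585 0.0221] w 0.0872 F [ 0.15  0.19 -0.42]
R [[0.001, -1.0, -0.002], [0.001, -0.002, 1.0], [-1.0, -0.001, 0.001]]
shift units [ 0.03  0.02 -0.01]
jaw deg -179.88
turn units [0.03 0.01 0.02] joints [ 0.75  0.28 -0.67  0.   -0.62 -0.75]
```

>>> {"name": "carry_out", "arguments": {"deltas": [[0,0,0,0,0,0],[0,0,0,0,0,0],[0,0,0,0,0,0],[0,0,0,0,0,0],[0,0,0,0,0,0]], "hand": 1, "newtons": 20}}

```text
t: 3.2
eef_pos: [0.4506, 0.1594, 0.0243]
ee_rot: [-0.941, 1.565, 0.632]
force: [0.6, 0.0, -0.0]
width: 0.0533
```

```bash
python3 -c "
from h import *
togo([.4488,.158,.021],0)"
```

```text
t 3.2 pos [0.4506 0.1594 0.0243] w 0.0533 F [ 0.57  0.02 -0.05]
R [[0.004, -1.0, -0.003], [0.003, -0.003, 1.0], [-1.0, -0.004, 0.003]]
shift units [ 0.08  0.05 -0.04]
jaw deg -179.85
turn units [0.04 0.05 0.06] joints [ 0.75  0.28 -0.67  0.   -0.62 -0.75]
```

>>> {"name": "carry_out", "arguments": {"deltas": [[0.08,0.05,-0.04,0,0.05,0.06],[0,0,0,0,0,0],[0,0,0,0,0,0],[0,0,0,0,0,0],[0,0,0,0,0,0]]}}

```text
t: 3.7
eef_pos: [0.4484, 0.1577, 0.0208]
ee_rot: [2.641, 1.57, -2.069]
force: [-0.8, -1.0, 0.7]
width: 0.0197
```

```bash
python3 -c "
from h import *
togo([.4488,.158,.021],0)"
```

```text
t 3.7 pos [0.4484 0.1577 0.0208] w 0.0197 F [-0.83 -0.95  0.66]
R [[-0.0, -1.0, -0.003], [-0.001, -0.003, 1.0], [-1.0, 0.0, -0.001]]
shift units [-0.01 -0.01  0.01]
jaw deg -179.85
turn units [ 0.04 -0.01 -0.01] joints [ 0.75  0.28 -0.67  0.   -0.62 -0.75]
```

>>> {"name": "carry_out", "arguments": {"deltas": [[-0.3,0,0,0,0,0],[-0.6,0,0,0,0,0],[-0.6,0,0,0,0,0],[0,-0.5,0.3,0,0,0],[0,-0.6,0.4,0,0,0]], "newtons": 25}}

```text
t: 4.2
eef_pos: [0.4901, 0.184, 0.0825]
ee_rot: [2.189, 1.566, -2.522]
force: [-0.3, 0.4, -0.2]
width: 0.0194
```

```bash
python3 -c "
from h import *
togo([.5852,.2323,.07],0)"
```

```text
t 4.2 pos [0.4901 0.184  0.0825] w 0.0194 F [-0.26  0.45 -0.18]
R [[-0.004, -1.0, -0.002], [-0.003, -0.002, 1.0], [-1.0, 0.004, -0.003]]
shift units [ 0.3  -2.38  1.2 ]
jaw deg -179.89
turn units [ 0.03 -0.04 -0.05] joints [ 0.73  0.26 -0.5  -0.   -0.81 -0.73]
```

>>> {"name": "carry_out", "arguments": {"deltas": [[0,-0.6,0.3,0,-0.04,-0.05],[0,-0.7,0.35,0,0,0],[0,-0.6,0.3,0,0,0],[0,-0.4,0.2,0,0,0],[0,0,0,0,0,0]]}}

```text
t: 4.7
eef_pos: [0.5879, 0.2336, 0.0823]
ee_rot: [-0.864, 1.569, 0.71]
force: [-0.5, 0.2, -0.8]
width: 0.02
```

```bash
python3 -c "
from h import *
togo([.5852,.2323,.07],0)
grab('side','s2.png')
im=cv2.imread('pics/s2.png')
cv2.imwrite('pics/c2.png',cv2.resize(im[80:200,150:310],None,fx=4,fy=4))"
```

```text
t 4.7 pos [0.5879 0.2336 0.0823] w 0.02 F [-0.54  0.18 -0.75]
R [[0.001, -1.0, -0.003], [0.001, -0.003, 1.0], [-1.0, -0.001, 0.001]]
shift units [ 0.31  0.07 -0.03]
jaw deg -179.86
turn units [0.04 0.02 0.02] joints [ 0.69  0.41 -0.26 -0.   -0.89 -0.68]
```

View pics/c2.png

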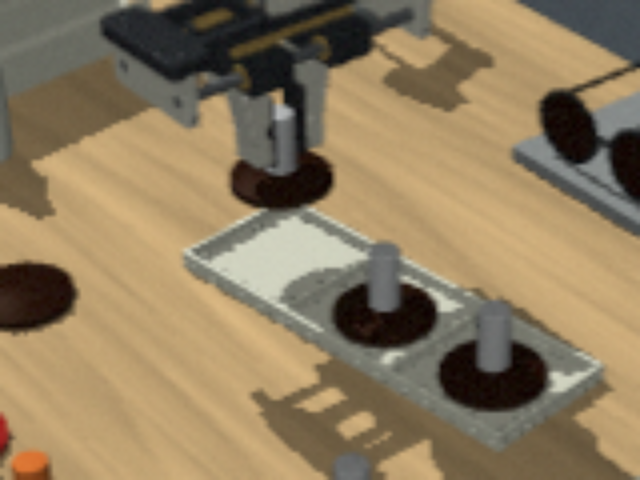

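The lens is held level above the empty left pocket. Lowering.

>>> {"name": "carry_out", "arguments": {"deltas": [[0.4,0.05,-0.03,0,0.02,0.02],[0.4,0.02,0,0,0,0],[0.3,0,0,0,0,0],[0.1,0,0,0,0,0],[0,0,0,0,0,0]]}}

```text
t: 5.25
eef_pos: [0.5811, 0.2302, 0.0325]
ee_rot: [1.969, 1.568, -2.742]
force: [-0.4, 0.2, 0.2]
width: 0.0197
```

```bash
python3 -c "
from h import *
togo([.5852,.2323,.0245],0)
f=grab('side','s3.png');g=grab('top','t3.png')
print(w2px(f,[.5852,.2323,.003]),w2px(g,[.5852,.2323,.003]))
im=cv2.imread('pics/s3.png')
cv2.imwrite('pics/c3.png',np.hstack([cv2.resize(im[110:190,180:280],(400,320)),cv2.resize(cv2.imread('pics/t3.png')[110:190,110:210],(400,320))]))"
```

```text
t 5.25 pos [0.5811 0.2302 0.0325] w 0.0197 F [-0.41  0.19  0.19]
R [[-0.003, -1.0, -0.002], [-0.001, -0.002, 1.0], [-1.0, 0.003, -0.001]]
shift units [ 0.2  -0.1   0.05]
jaw deg -179.91
turn units [ 0.02 -0.02 -0.04] joints [ 0.69  0.46 -0.32 -0.   -0.79 -0.69]
(np.float64(220.84183921670055), np.float64(145.26690813809816)) (np.float64(150.1278637394995), np.float64(153.04031264202843))
```

View pics/c3.png

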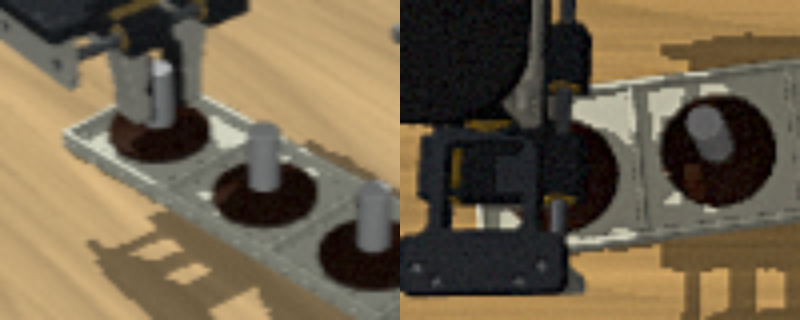

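>>> {"name": "carry_out", "arguments": {"deltas": [[0.1,-0.1,0.05,0,-0.02,-0.04],[0.06,0,0,0,0,0],[0,0,0,0,0,0]]}}

```text
t: 5.65
eef_pos: [0.587, 0.2335, 0.0281]
ee_rot: [-0.948, 1.566, 0.625]
force: [0.2, 0.4, -0.2]
width: 0.0191
```

```bash
python3 -c "
from h import *
togo([.5852,.2323,.024],0)"
```

```text
t 5.65 pos [0.587  0.2335 0.0281] w 0.0191 F [ 0.15  0.43 -0.23]
R [[0.004, -1.0, -0.002], [0.003, -0.002, 1.0], [-1.0, -0.004, 0.003]]
shift units [ 0.1   0.05 -0.03]
jaw deg -179.89
turn units [0.03 0.04 0.06] joints [ 0.69  0.47 -0.32  0.   -0.78 -0.69]
```

>>> {"name": "carry_out", "arguments": {"deltas": [[0.08,0.04,-0.02,0,0.04,0.05],[0,0,0,0,0,0]]}}

```text
t: 5.85
eef_pos: [0.5855, 0.2327, 0.0249]
ee_rot: [-1.313, 1.57, 0.259]
force: [0.1, -0.2, -1.5]
width: 0.0195
```

```bash
python3 -c "
from h import *
togo([.5852,.2323,.024],0)"
```

```text
t 5.85 pos [0.5855 0.2327 0.0249] w 0.0195 F [ 0.06 -0.22 -1.48]
R [[0.001, -1.0, -0.002], [0.0, -0.002, 1.0], [-1.0, -0.001, 0.0]]
shift units [ 0.02  0.01 -0.01]
jaw deg -179.89
turn units [0.03 0.   0.01] joints [ 0.69  0.47 -0.32  0.   -0.78 -0.69]
```

>>> {"name": "carry_out", "arguments": {"deltas": [[0.03,0,0,0,0,0],[0.02,0,0,0,0,0]]}}

```text
t: 6.05
eef_pos: [0.5857, 0.2328, 0.0237]
ee_rot: [-1.401, 1.57, 0.172]
force: [-5.2, -1.1, 12.9]
width: 0.0195
```

```bash
python3 -c "
from h import *
togo([.5852,.2323,.024],0)"
```

```text
t 6.05 pos [0.5857 0.2328 0.0237] w 0.0195 F [-5.22 -1.05 12.94]
R [[0.001, -1.0, -0.002], [0.0, -0.002, 1.0], [-1.0, -0.001, 0.0]]
shift units [-0.01  0.01 -0.01]
jaw deg -179.86
turn units [0.03 0.   0.02] joints [ 0.69  0.48 -0.32  0.   -0.77 -0.69]
```

Floor contact at 13 N. I'll release by opening part way, then fully.

>>> {"name": "carry_out", "arguments": {"deltas": [[0,0,0,0,0,0],[0,0,0,0,0,0],[0,0,0,0,0,0],[0,0,0,0,0,0],[0,0,0,0,0,0]], "hand": 0.3}}

```text
t: 6.55
eef_pos: [0.5858, 0.2329, 0.024]
ee_rot: [-1.249, 1.569, 0.324]
force: [0.1, -0.3, -0.9]
width: 0.0541
```

```bash
python3 -c "
from h import *
togo([.5852,.2323,.024],0)"
```

```text
t 6.55 pos [0.5858 0.2329 0.024 ] w 0.0541 F [ 0.06 -0.25 -0.87]
R [[0.002, -1.0, -0.002], [0.001, -0.002, 1.0], [-1.0, -0.002, 0.001]]
shift units [-0.    0.02 -0.02]
jaw deg -179.86
turn units [0.03 0.01 0.02] joints [ 0.69  0.48 -0.32  0.   -0.77 -0.69]
```

>>> {"name": "carry_out", "arguments": {"deltas": [[-0.4,0,0,0,0,0],[-0.8,0,0,0,0,0],[-0.9,0,0,0,0,0],[-0.4,0.3,-0.5,0,0,0],[0,0.4,-0.9,0,0,0]]}}

```text
t: 7.05
eef_pos: [0.5584, 0.1781, 0.1255]
ee_rot: [3.081, 1.569, -1.626]
force: [-0.2, 0.2, -0.5]
width: 0.0613
```

>>> {"name": "carry_out", "arguments": {"deltas": [[0,0.4,-1,0,0,0],[0,0.4,-1,0,0,0],[0,0.4,-1,0,0,0],[0,0.4,-1,0,0,0],[0,0.4,-1,0,0,0]], "hand": 0}}

```text
t: 7.55
eef_pos: [0.4767, -0.0276, 0.1271]
ee_rot: [-1.695, 1.567, -0.115]
force: [1.5, 0.2, -0.2]
width: 0.0872
```

```bash
python3 -c "
from h import *
togo([.4392,-.1935,.09],0)"
```

```text
t 7.55 pos [ 0.4767 -0.0276  0.1271] w 0.0872 F [ 1.51  0.19 -0.24]
R [[0.004, -1.0, -0.009], [-0.0, -0.009, 1.0], [-1.0, -0.004, -0.0]]
shift units [ 0.93  0.98 -4.14]
jaw deg -179.46
turn units [ 0.13 -0.01  0.05] joints [ 0.36  0.12 -0.55  0.   -0.89 -0.35]
```

>>> {"name": "carry_out", "arguments": {"deltas": [[0.1,0.2,-0.9,0.1,0,0],[0.1,0.2,-0.9,0,0,0],[0.2,0.2,-0.9,0,0,0],[0.2,0.2,-0.8,0,0,0],[0.2,0.1,-0.4,0,0,0]]}}

```text
t: 8.05
eef_pos: [0.4383, -0.1916, 0.0964]
ee_rot: [-1.551, 1.561, 0.021]
force: [0.2, 0.7, 0.1]
width: 0.0877
```

```bash
python3 -c "
from h import *
togo([.4392,-.1935,.06],0)"
```

```text
t 8.05 pos [ 0.4383 -0.1916  0.0964] w 0.0877 F [0.24 0.7  0.1 ]
R [[0.009, -1.0, -0.001], [0.0, -0.001, 1.0], [-1.0, -0.009, 0.0]]
shift units [ 0.91 -0.01 -0.05]
jaw deg -179.91
turn units [0.02 0.   0.13] joints [ 0.    0.16 -0.59 -0.   -0.81  0.  ]
```

>>> {"name": "carry_out", "arguments": {"deltas": [[0.4,0,-0.05,0,0,0.1],[0.4,0,0,0,0,0],[0,0,0,0,0,0]]}}

```text
t: 8.35
eef_pos: [0.4368, -0.1966, 0.063]
ee_rot: [-1.415, 1.569, 0.152]
force: [-0.5, 0.3, -0.4]
width: 0.0877
```

```bash
python3 -c "
from h import *
togo([.4392,-.1935,.021],0)
grab('side','s4.png')
im=cv2.imread('pics/s4.png')
cv2.imwrite('pics/c4.png',np.hstack([cv2.resize(im[200:320,220:370],(600,480))]))"
```

```text
t 8.35 pos [ 0.4368 -0.1966  0.063 ] w 0.0877 F [-0.52  0.34 -0.4 ]
R [[0.002, -1.0, 0.004], [0.0, 0.004, 1.0], [-1.0, -0.002, 0.0]]
shift units [ 1.05 -0.06  0.08]
jaw deg 179.78
turn units [-0.06  0.    0.03] joints [-0.01  0.22 -0.62 -0.   -0.73  0.01]
```

View pics/c4.png

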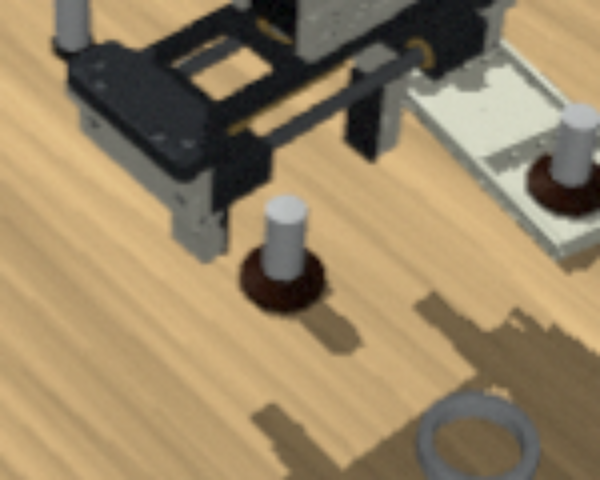

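Finger tips at crop (205,258) and (372,158) straddle the stem top (287,210), well centred. Descending.

>>> {"name": "carry_out", "arguments": {"deltas": [[0.4,-0.05,0.07,0,0,0],[0.4,0,0,0,0,0],[0.2,0,0,0,0,0],[0,0,0,0,0,0]]}}

```text
t: 8.8
eef_pos: [0.4429, -0.1934, 0.0266]
ee_rot: [-1.683, 1.562, -0.113]
force: [-0.1, 0.4, 0.9]
width: 0.0876
```

```bash
python3 -c "
from h import *
togo([.4392,-.1935,.021],0)"
```

```text
t 8.8 pos [ 0.4429 -0.1934  0.0266] w 0.0876 F [-0.13  0.39  0.87]
R [[0.009, -1.0, 0.001], [-0.001, 0.001, 1.0], [-1.0, -0.009, -0.001]]
shift units [ 0.14  0.09 -0.  ]
jaw deg 179.96
turn units [-0.01 -0.01  0.12] joints [-0.    0.28 -0.66  0.   -0.63  0.  ]
```

>>> {"name": "carry_out", "arguments": {"deltas": [[0.14,0.09,0,0,0,0.12],[0,0,0,0,0,0]]}}

```text
t: 9.0
eef_pos: [0.4401, -0.1933, 0.022]
ee_rot: [-2.311, 1.569, -0.741]
force: [-0.4, -0.0, -0.3]
width: 0.0874
```

>>> {"name": "carry_out", "arguments": {"deltas": [[0,0,0,0,0,0],[0,0,0,0,0,0],[0,0,0,0,0,0],[0,0,0,0,0,0],[0,0,0,0,0,0]], "hand": 1}}

```text
t: 9.5
eef_pos: [0.4411, -0.1933, 0.0235]
ee_rot: [-1.912, 1.567, -0.341]
force: [-0.1, -0.2, 0.2]
width: 0.0531
```

```bash
python3 -c "
from h import *
togo([.4392,-.1935,.021],0)"
```

```text
t 9.5 pos [ 0.4411 -0.1933  0.0235] w 0.0531 F [-0.1  -0.23  0.19]
R [[0.004, -1.0, -0.0], [-0.001, -0.0, 1.0], [-1.0, -0.004, -0.001]]
shift units [ 0.06  0.05 -0.  ]
jaw deg -179.98
turn units [ 0.   -0.02  0.06] joints [-0.    0.28 -0.66  0.   -0.62  0.  ]
```

>>> {"name": "carry_out", "arguments": {"deltas": [[0.06,0.05,0,0,0,0.06],[0,0,0,0,0,0],[0,0,0,0,0,0],[0,0,0,0,0,0],[0,0,0,0,0,0]]}}

```text
t: 10.0
eef_pos: [0.4389, -0.1934, 0.0209]
ee_rot: [2.628, 1.569, -2.085]
force: [-1.2, 0.0, 0.4]
width: 0.0195
```

```bash
python3 -c "
from h import *
togo([.4392,-.1935,.021],0)"
```

```text
t 10.0 pos [ 0.4389 -0.1934  0.0209] w 0.0195 F [-1.21  0.03  0.42]
R [[-0.001, -1.0, -0.0], [-0.001, -0.0, 1.0], [-1.0, 0.001, -0.001]]
shift units [-0.   -0.01 -0.  ]
jaw deg -179.98
turn units [ 0.   -0.02 -0.01] joints [-0.    0.29 -0.66  0.   -0.62  0.  ]
```

>>> {"name": "carry_out", "arguments": {"deltas": [[-0.3,0,0,0,0,0],[-0.6,0,0,0,0,0],[-0.7,0,0,0,0,0],[-0.1,-0.5,0.05,0,0,0],[0,-0.7,0.1,0,0,0]], "newtons": 25}}

```text
t: 10.5
eef_pos: [0.4839, -0.1874, 0.0907]
ee_rot: [1.695, 1.566, -3.019]
force: [0.1, 0.1, -0.9]
width: 0.0196
```

>>> {"name": "carry_out", "arguments": {"deltas": [[0,-0.7,0.1,0,0,0],[0,-0.7,0.1,0,0,0],[0,-0.6,0.1,0,0,0],[0,-0.4,0,0,0,0],[0,0,0,0,0,0]]}}

```text
t: 11.0
eef_pos: [0.5865, -0.1745, 0.0907]
ee_rot: [1.896, 1.568, -2.817]
force: [-0.9, -0.3, 0.4]
width: 0.0195
```

```bash
python3 -c "
from h import *
togo([.600,-.175,.07],0)
"
```

```text
t 11.0 pos [ 0.5865 -0.1745  0.0907] w 0.0195 F [-0.89 -0.3   0.39]
R [[-0.002, -1.0, 0.001], [-0.001, 0.001, 1.0], [-1.0, 0.002, -0.001]]
shift units [ 0.52 -0.34 -0.01]
jaw deg 179.95
turn units [-0.01 -0.01 -0.03] joints [ 0.03  0.37 -0.3   0.   -0.9  -0.03]
```

>>> {"name": "carry_out", "arguments": {"deltas": [[0.2,-0.34,0,0,0,0],[0.4,0,0,0,0,0],[0.4,0,0,0,0,0],[0.1,0,0,0,0,0],[0,0,0,0,0,0]]}}

```text
t: 11.5
eef_pos: [0.5977, -0.1745, 0.0448]
ee_rot: [1.613, 1.566, -3.101]
force: [-0.7, 0.1, -1.6]
width: 0.0196
```

```bash
python3 -c "
from h import *
togo([.6,-.175,.024],0)
f=grab('side','s5.png');g=grab('top','t5.png')
im=cv2.imread('pics/s5.png')
cv2.imwrite('pics/c5.png',np.hstack([cv2.resize(im[180:260,295:395],(400,320)),cv2.resize(cv2.imread('pics/t5.png')[100:180,280:380],(400,320))]))"
```

```text
t 11.5 pos [ 0.5977 -0.1745  0.0448] w 0.0196 F [-0.74  0.12 -1.56]
R [[-0.005, -1.0, 0.002], [-0.0, 0.002, 1.0], [-1.0, 0.005, -0.0]]
shift units [ 0.52 -0.06 -0.01]
jaw deg 179.9
turn units [-0.02 -0.   -0.07] joints [ 0.03  0.44 -0.32  0.   -0.82 -0.03]
```

View pics/c5.png

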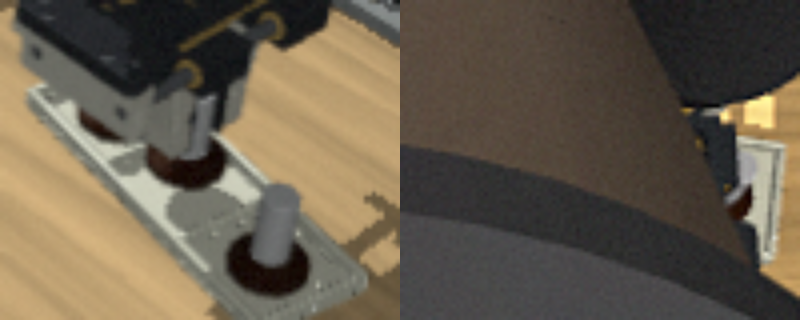

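The small lens hangs level over the middle pocket (side view); the arm hides the top view. Lowering.

>>> {"name": "carry_out", "arguments": {"deltas": [[0.3,-0.06,0,0,0,-0.07],[0.15,0,0,0,0,0],[0,0,0,0,0,0]]}}

```text
t: 11.9
eef_pos: [0.6018, -0.1746, 0.0282]
ee_rot: [-1.612, 1.565, -0.043]
force: [-0.9, -0.1, -0.3]
width: 0.0195
```

```bash
python3 -c "
from h import *
togo([.6,-.175,.024],0)"
```

```text
t 11.9 pos [ 0.6018 -0.1746  0.0282] w 0.0195 F [-0.89 -0.05 -0.27]
R [[0.005, -1.0, 0.002], [-0.0, 0.002, 1.0], [-1.0, -0.005, -0.0]]
shift units [ 0.11  0.05 -0.01]
jaw deg 179.91
turn units [-0.02 -0.    0.08] joints [ 0.03  0.46 -0.33  0.   -0.77 -0.03]
```

>>> {"name": "carry_out", "arguments": {"deltas": [[0.08,0.05,0,0,0,0.08],[0.02,0,0,0,0,0]]}}

```text
t: 12.1
eef_pos: [0.5997, -0.1746, 0.024]
ee_rot: [2.069, 1.57, -2.645]
force: [-0.5, 0.0, -0.2]
width: 0.0195
```

```bash
python3 -c "
from h import *
togo([.6,-.175,.024],0)"
```

```text
t 12.1 pos [ 0.5997 -0.1746  0.024 ] w 0.0195 F [-0.47  0.03 -0.22]
R [[-0.001, -1.0, 0.001], [-0.0, 0.001, 1.0], [-1.0, 0.001, -0.0]]
shift units [ 0.   -0.01 -0.01]
jaw deg 179.92
turn units [-0.02 -0.   -0.01] joints [ 0.03  0.47 -0.33  0.   -0.77 -0.03]
```

>>> {"name": "carry_out", "arguments": {"deltas": [[0.03,0,0,0,0,0]]}}

```text
t: 12.2
eef_pos: [0.5999, -0.1747, 0.0238]
ee_rot: [2.619, 1.57, -2.095]
force: [-5.9, 4.8, 20.2]
width: 0.0192
```

Contact with the floor (20 N). Releasing.

>>> {"name": "carry_out", "arguments": {"deltas": [[0,0,0,0,0,0],[0,0,0,0,0,0],[0,0,0,0,0,0],[0,0,0,0,0,0],[0,0,0,0,0,0]], "hand": 0.3}}

```text
t: 12.7
eef_pos: [0.6006, -0.1747, 0.0247]
ee_rot: [-2.135, 1.569, -0.564]
force: [-0.4, -0.8, 0.1]
width: 0.0536
```

>>> {"name": "carry_out", "arguments": {"deltas": [[-0.4,0,0,0,0,0],[-0.8,0,0,0,0,0],[-0.9,0,0,0,0,0],[-0.9,0.5,0,0,0,0],[-0.2,0.9,0,0,0,0]]}}

```text
t: 13.2
eef_pos: [0.5448, -0.1747, 0.1533]
ee_rot: [1.888, 1.565, -2.824]
force: [-0.6, 0.1, -0.2]
width: 0.0614
```

>>> {"name": "carry_out", "arguments": {"deltas": [[0,0.7,-0.7,0,0,0],[0,0.6,-0.8,0,0,0],[0,0.3,-1,0,0,0],[0,0,-1,0,0,0],[0,0,-1,0,0,0]]}}

```text
t: 13.7
eef_pos: [0.477, -0.3556, 0.1591]
ee_rot: [-2.134, 1.567, -0.556]
force: [1.7, -0.7, 0.0]
width: 0.0617
```

>>> {"name": "carry_out", "arguments": {"deltas": [[0,0,-1,0,0,0],[0,0,-1,0,0,0],[0,0,0,0,0,0],[0,0,0,0,0,0]]}}

```text
t: 14.1
eef_pos: [0.4756, -0.4438, 0.1582]
ee_rot: [-2.301, 1.568, -0.728]
force: [-0.6, 0.8, -0.2]
width: 0.0613
```

```bash
python3 -c "
from h import *
f=grab('top','t6.png');g=grab('side','s6.png')
cv2.imwrite('pics/c6.png',np.vstack([np.hstack([cv2.resize(cv2.imread('pics/t6.png')[110:180,125:225],(400,280)),cv2.resize(cv2.imread('pics/t6.png')[110:180,280:380],(400,280))]),np.hstack([cv2.resize(cv2.imread('pics/s6.png')[120:190,190:290],(400,280)),cv2.resize(cv2.imread('pics/s6.png')[190:260,295:395],(400,280))])]))"
```

```text
(no output)
```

View pics/c6.png

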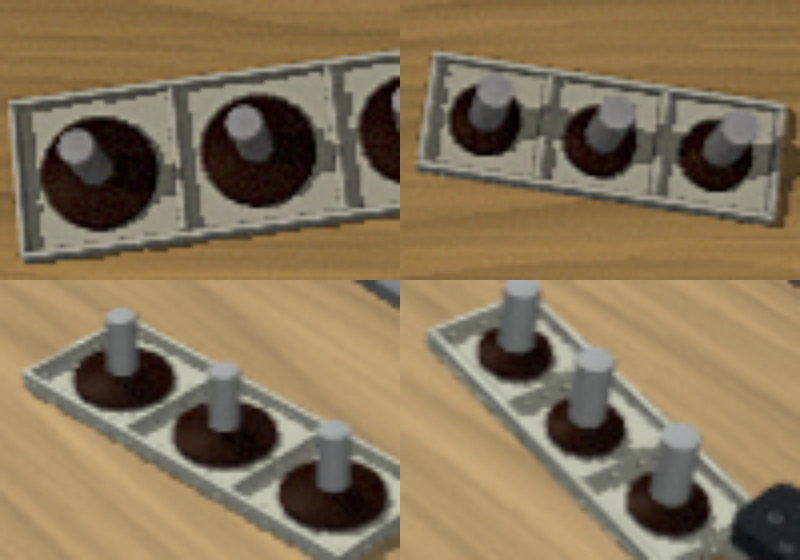

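Both lenses lie flat and upright, near the middle of their pockets and in line with their neighbours, and the gripper is clear.

```bash
python3 -c "
from h import *
print(arm.job_done())"
```

```text
the job is handed in; nothing more can be done
None
```

I picked up both lenses by their stems and set each in the empty pocket of its own row: the large one in the left pocket of the large tray, the small one in the middle pocket of the small tray. I lowered each until it touched the pocket floor (about 13 N for the large, 20 N for the small), opened the gripper and moved away. I handed the job in at about 14 s of the 46 s allowed; it gave no verdict.

- **Final pictures:** both views showed the two lenses flat, stems up, near their pocket centres and in line with the neighbouring lenses. The gripper was open, about 0.16 m above the bench and clear of everything.
- **Judged by eye:** I did not measure the final offsets of the lenses from the pocket centres. The large lens looked at most about 5 mm off, against the 15 mm allowed.
- **Tray position:** the two cameras differed by up to about 3.5 mm on the tray centres, so I used the top view.
- **Top view blocked:** the arm hid the small pocket while I lowered the small lens, so only the side view was usable then.
- **Arm drift:** the measured arm position drifted by a few millimetres between moves, and I corrected it before each grasp and release.

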